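# Shut the dry-block lid and start the timer

### The arm

A 6-joint arm with a two-finger parallel gripper is mounted at the origin on a cart in front of the work surface, level with it; the furniture and walls round the work are solid. World frame = base frame: x ahead of the robot, y to its left, z up, the work surface at z = 0. Lengths are in m, angles in rad, forces in N, time in s.
With the tool pointing down it reaches from about 0.275 to 0.85 m from the base axis. Payload 5.2 kg.
Tool frame: the origin (TCP) lies between the finger pads; the fingertips stand 8 mm ahead of it and the grasp point (between the pads) lies 11 mm behind it; z points along the fingers, y is the direction in which the jaws open and shut (so a half turn about z gives the same grasp; the last joint's range is limited). The gripper opens to 85 mm and grips with 20 to 120 N. Pads are 22 mm wide; open, the fingers measure 114 mm over their backs; the gripper's body (76 mm by 85 mm) begins 54 mm behind the grasp point. The pads swing forward as they close: fully open they stand 13 mm farther back than shut.
Start: joints at [1.051, 0.259, 1.535, -0, 1.348, -0.203], TCP at [0.171, 0.523, 0.239] pointing down, gripper open.
Joint ranges: [-3.14, 3.14], [-0.91, 2.08], [0.19, 2.58], [-1.22, 4.36], [0.22, 2.71], [-3.12, 3.12]. Speed limits (rad/s): [2.57, 2.57, 3.14, 3.14, 3.14, 3.14].

### API

Orientations are given as a unit quaternion [w, x, y, z].
In Python, from bench import bot gives the robot as it stands.
- The arm moves only by the tool servo_tool, never from a script. Its argument "targets" is a list of rows, each a list of 7 numbers: the opening in per cent of the stroke, from 0 (shut) to 100 (fully open), then the shift along the tool's x, y, z in m, then the turn, a rotation vector about the tool's x, y, z in rad. A call has 1 to 10 rows; each row is the pose to reach, as a shift and turn from the pose commanded when the call began, along the tool's axes at that moment; what a row does not reach only later rows make up. A row lasts 1/12 s, in which the tool goes at most 41.7 mm and 7.16 degrees, less where a joint would pass 70% of its speed; a pose out of reach is approached as far as the arm can. A call with a gripper value outside its range is refused whole. The fingers move at their own pace and stop on an object; "grip_force" is the grip in N (left out, the last holds). Time passes only in rows, so rows that repeat a pose let the fingers close. It gives the time, the measured TCP pose, the force and the opening at its end, in the units of the state.
- bot.get_state(): the state, without advancing time (a new reading comes with each control period).
- bot.read_camera(name): name is "side" or "top"; returns the picture (480x640x3 uint8, red, green, blue); there is no depth.
- bot.camera_model(name): a dict with "K" (3x3 intrinsics, pixels), "R" (3x3) and "t" (3): a world point X has camera coordinates R X + t. Camera axes: x right, y down, z forward; pixel columns grow to the right and rows downward; lengths in m; the calibration is good to about 2 mm. A picture is of the moment at which its call begins. camera_model takes no time and is no camera call.
- bot.close_job(): hands the job in, once; it reports no verdict.
The state is a dict: "t": time; "joint_pos": joint angles; "joint_vel": joint speeds; "joint_efforts": joint torques, N m; "position": TCP position; "tcp_rot": TCP orientation; "contact_force": force on the tool from outside, world axes, zero at the start; "wrist_torque": the same for the moment, N m; "opening": finger opening in m.
Only numpy, scipy, OpenCV 4.12 (cv2) and the standard library are available. Lean on these libraries where they do the work, as an engineer would, in place of code of your own. Each camera call takes 0.05 s, during which the arm holds its last target.

### The job

Start the incubation: push the heater's raised lid gently down with the fingertips until it is fully shut, and only then press the green start key of the bench timer lightly all the way down, let it come up again and draw back. Do not press the timer's red or grey key, do not lift the timer or push it away, and leave the bottle, marker and tape roll around the work where they are.

Things in the scene. Friction and masses are not known exactly. Their poses are not given: they have to be found in the camera images.
- heater: dry-block heater for tubes, 175 (x) by 150 (y) mm, its case 62 mm high, 87 mm high with the lid shut; heavy, it does not shift. Origin: centre of its underside; z up; its front with the dial faces its own -x (towards the robot at yaw 0).
- heater_lid (a joint): angle of the heater's lid, rad: 0 = fully shut (level, at its stop), positive = raised, up to 1.12. The hinge is stiff: the lid stays at whatever angle it is left and does not fall; about 2 N down at its front edge moves it. Closing it is a turn of the front edge forward and down, towards the heater's -x. A soft gasket cushions the shut stop.
- lid_hinge (a point): point on the middle of the lid's hinge axis, which runs along the heater's y axis at the rear of the heater, 87 mm behind the heater's origin and 66 mm above its underside. It does not move with the lid.
- lid_edge (a point): middle of the front edge of the lid's top face; moves with the lid. With the lid shut it lies 120 mm in front of the hinge axis and 21 mm above it. The top face is flat, a plate 118 mm from front to rear and 128 mm wide (y); when the lid stands raised this face looks up and to the rear, so it is pushed down from above.
- timer: loose white bench timer, 0.3 kg, 110 (x) by 144 (y) mm: a flat deck 22 mm high in front carrying three round keys in a row, and behind them a tilted display rising to 53 mm (its foot lies 28 mm behind the keys' centres). Origin: underside, near its centre; z up; the keys are on its -x side, facing the robot at yaw 0.
- key_start (a joint): travel of the green round start key, m: 0 = up, 0.004 = fully down. A spring key: about 1 N to begin, 4 N fully down; it comes up by itself.
- key_start_top (a point): centre of the top of the green start key (white triangle on it), diameter 20 mm, 7 mm above the deck, 29 mm above the table; it is the key farthest to the right as seen from the robot (the timer's -y). Keys are 42 mm apart, centre to centre.
- key_stop (a joint): travel of the grey stop key (white square), m: 0 = up, 0.004 = down. Leave it alone.
- key_stop_top (a point): centre of the top of the grey stop key, the middle one; same size.
- key_clear (a joint): travel of the red clear key (white bar), m: 0 = up, 0.004 = down. Leave it alone.
- key_clear_top (a point): centre of the top of the red clear key, the one farthest to the left; same size.
- dropper_bottle: loose white dropper bottle with a green cap, 30 mm diameter, 75 mm high, standing behind the timer. Origin: centre of its underside. Leave it alone.
- marker: loose felt marker, white with a red end, 136 mm long, 15 mm thick, lying along the front of the timer, about 90 mm from the timer's origin. Origin: centre of its underside. Leave it alone.
- tape_roll: loose beige roll of tape lying flat, 104 mm diameter, 24 mm high. Origin: centre of its underside. Leave it alone.
There are look-alikes about, which are no part of the job. There is more than one size of the heater; the one meant has the size given above.

How it is judged:
By the outcome, as a careful person would: the job done as asked, in the order asked, and still so for the second after the job is handed in, with the robot touching nothing.
It also fails if it takes over 40 s, if anything falls off the work surface, if the arm or the gripper's body presses on something with over 40 N, if the wrist force passes 120 N, or if a joint passes its speed limit or range.

## Working session

There is one attempt and no reset: what is moved stays moved. The work goes in short steps, Python scripts to look and compute and a tool call to move; the robot and the scene stay as the last step left them, time stands still between calls to the robot, and variables do not carry over. Pictures are saved under pics/ and viewed, and the job is handed in when it is done.

Besides the shell and the picture viewer there is one more tool, called after ">>>" as a command line: name --pt "numbers of a row" for each row, then --argument value for the rest. servo_tool: Moves the arm, as the interface text tells. Its arguments: {"type":"object","properties":{"targets":{"type":"array"},"grip_force":{"type":"number"}},"required":["targets"]}

```bash
mkdir -p pics; ls; python3 - <<'E'
from bench import bot
import cv2
s=bot.get_state();print({k:s[k] for k in('t','position','tcp_rot','contact_force','opening')})
for n in('side','top'):
    im=bot.read_camera(n);cv2.imwrite(f'pics/{n}0.png',im[:,:,::-1])
    m=bot.camera_model(n);print(n,m)
E
```

```text
pics
{'t': 0.0, 'position': array([0.17105664, 0.52216916, 0.23847725]), 'tcp_rot': array([-3.09578373e-04,  1.57725272e-01,  9.87482598e-01, -8.72331580e-04]), 'contact_force': array([ 0.29726552, -0.20112688, -0.487768  ]), 'opening': 0.08509533093993765}
side {'K': array([[492.08428471,   0.        , 316.11530748],
       [  0.        , 492.08428471, 229.91207119],
       [  0.        ,   0.        ,   1.        ]]), 'R': array([[-0.98385636, -0.17890273, -0.00452589],
       [-0.08385225,  0.48318353, -0.87149439],
       [ 0.15809956, -0.85704579, -0.49038458]]), 't': array([0.46709792, 0.11773659, 0.94532605])}
top {'K': array([[493.47269566,   0.        , 319.98712181],
       [  0.        , 493.47269566, 239.41072429],
       [  0.        ,   0.        ,   1.        ]]), 'R': array([[ 0.00671735, -0.99974242, -0.0216786 ],
       [-0.98391756, -0.00273818, -0.17860219],
       [ 0.17849683,  0.02252968, -0.98368252]]), 't': array([0.03723454, 0.48014167, 0.94885447])}
```

View pics/side0.png

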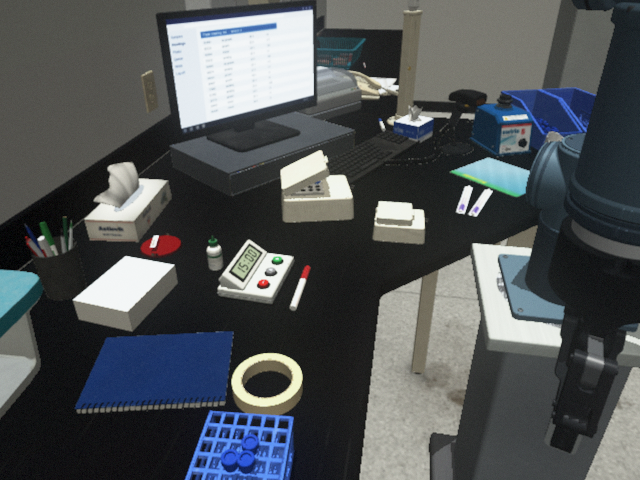

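View pics/top0.png

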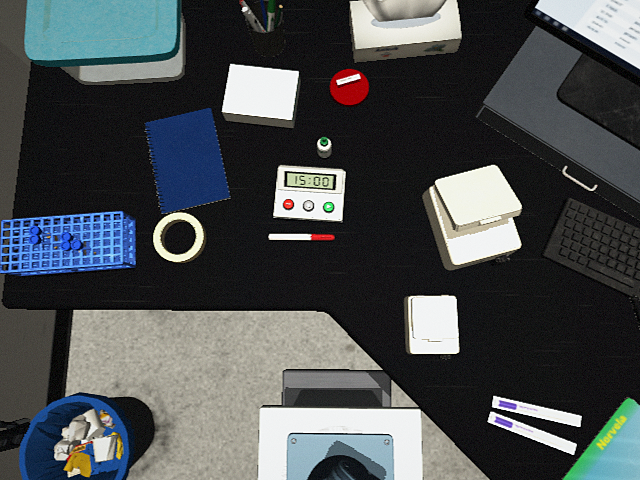

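```bash
python3 - <<'E'
import cv2,numpy as np
t=cv2.imread('pics/top0.png');s=cv2.imread('pics/side0.png')
f=lambda a,k:cv2.resize(a,None,fx=k,fy=k,interpolation=cv2.INTER_CUBIC)
cv2.imwrite('pics/c1.png',f(t[150:285,410:540],4))
cv2.imwrite('pics/c2.png',f(s[140:240,265:365],6))
a=f(t[150:250,255:355],4);b=f(s[220:320,210:310],4)
cv2.imwrite('pics/c3.png',np.hstack([a,b]))
E
```

```text
(no output)
```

View pics/c1.png

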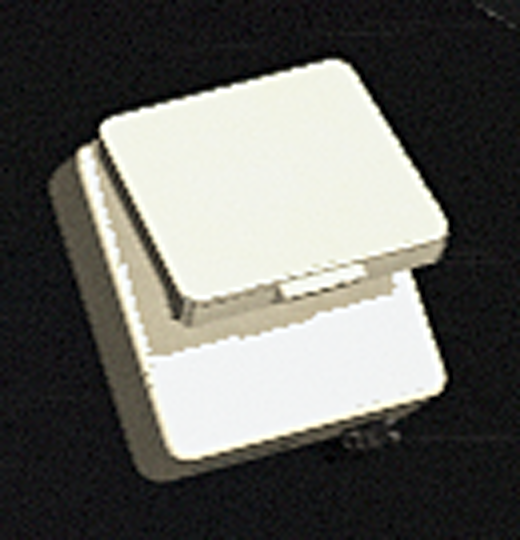

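View pics/c2.png

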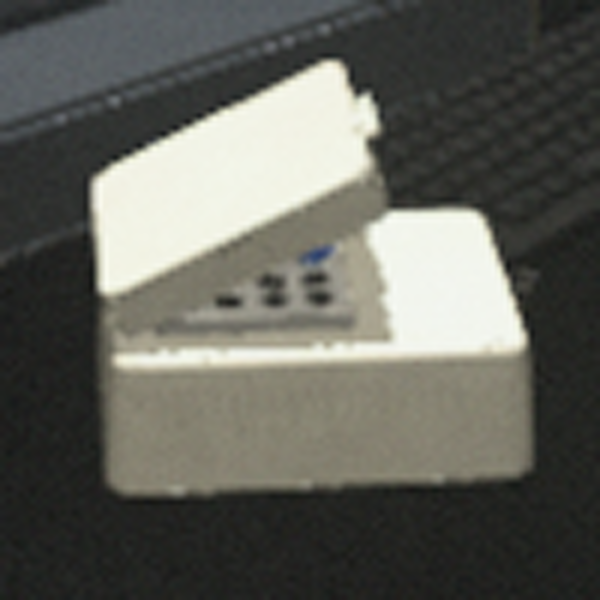

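View pics/c3.png

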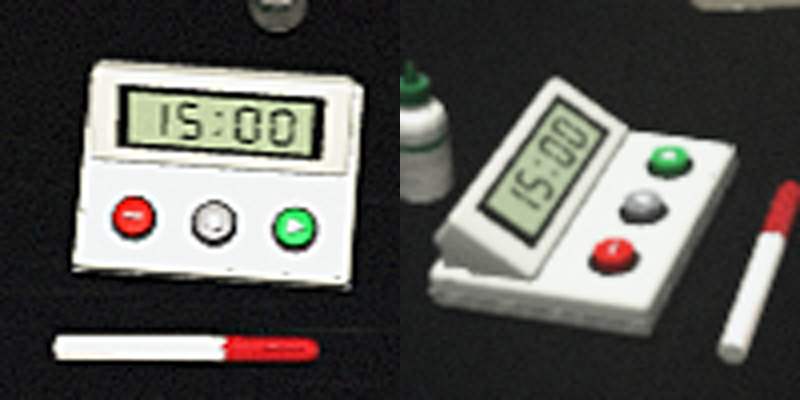

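```bash
cat > h.py <<'E'
from bench import bot
import numpy as np,cv2
from scipy.optimize import least_squares
M={n:bot.camera_model(n) for n in('side','top')}
def proj(n,X):
    m=M[n];c=m['R']@np.asarray(X,float)+m['t'];p=m['K']@c;return p[:2]/p[2]
def onz(n,u,z):
    m=M[n];d=m['R'].T@np.linalg.inv(m['K'])@np.array([u[0],u[1],1.]);o=-m['R'].T@m['t'];return o+d*(z-o[2])/d[2]
def case(p,x,y,z):
    c,s=np.cos(p[2]),np.sin(p[2]);return np.array([p[0]+c*x-s*y,p[1]+s*x+c*y,z])
def lid(p,u,h,y,a=None):
    a=p[3] if a is None else a
    return case(p,.087-u*np.cos(a)+h*np.sin(a),y,.066+u*np.sin(a)+h*np.cos(a))
E
python3 - <<'E'
from h import *
obs=[('top','c',(-.0875,.075),(452,266.2)),('top','c',(-.0875,-.075),(522,247)),
('side','c',(.0875,.075),(283.3,199.5)),('side','c',(-.0875,.075),(353.3,198.3)),('side','c',(-.0875,-.075),(345.8,174.7)),
('top','c',(.0875,.075),(429.5,187.5)),
('top','l',(.12,.064),(457.5,226.2)),('top','l',(.12,-.064),(522.5,210)),('top','l',(.002,-.064),(496,163.8)),('top','l',(.002,.064),(434.2,179.5)),
('side','l',(.002,-.064),(280.3,170)),('side','l',(.12,-.064),(321.7,149.7)),('side','l',(.12,.064),(327.5,167.5)),('side','l',(.002,.064),(281.7,190))]
def res(p):
    return np.concatenate([proj(n,case(p,*q,.062) if k=='c' else lid(p,q[0],.021,q[1]))-uv for n,k,q,uv in obs])
r=least_squares(res,[.55,-.35,.3,.6],loss='soft_l1');print(r.x);print(res(r.x).reshape(-1,2).round(1))
p=r.x;print('hinge',case(p,.087,0,.066))
for a in(p[3],.4,.2,0):print(a,lid(p,.12,.021,0,a).round(4))
# keys
for nm,t,s in(('red',(255+133/4,150+216/4),(210+613/4-100,220+255/4)),('grey',(255+213/4,150+222/4),(210+643/4-100,220+207/4)),('green',(255+294/4,150+229/4),(210+669/4-100,220+160/4))):
    print(nm,onz('top',t,.029).round(4),onz('side',s,.029).round(4))
for nm,t in(('markerL',(268,237)),('markerR',(334,237)),('bottle',(324,145))):print(nm,onz('top',t,.0075))
print('small',[onz('top',u,.06).round(3) for u in((405,297),(456,297),(459,353),(408,353))])
E
```

```text
[ 0.51895321 -0.26857932  0.25599042  0.40453907]
[[ 0.4  4.7]
 [ 4.6  4.8]
 [-0.1  0.9]
 [ 3.8 -0.6]
 [ 2.9 -1.6]
 [-2.8 -0.8]
 [-1.6  0.5]
 [ 0.6 -0.5]
 [ 0.4 -0.7]
 [-0.6 -0.5]
 [-0.7 -1.6]
 [-0.   0.3]
 [-1.1  1.7]
 [-1.5 -0.8]]
hinge [ 0.60311814 -0.2465506   0.066     ]
0.4045390678507397 [ 0.5044 -0.2724  0.1325]
0.4 [ 0.5041 -0.2725  0.1321]
0.2 [ 0.4934 -0.2753  0.1104]
0 [ 0.487  -0.2769  0.087 ]
red [0.557  0.1061 0.029 ] [0.5546 0.1135 0.029 ]
grey [0.5538 0.0646 0.029 ] [0.551  0.0725 0.029 ]
green [0.5502 0.0227 0.029 ] [0.5489 0.0295 0.029 ]
markerL [0.49133978 0.14918856 0.0075    ]
markerR [0.49170884 0.01114375 0.0075    ]
bottle [0.69382923 0.03307199 0.0075    ]
small [array([ 0.365, -0.126,  0.06 ]), array([ 0.365, -0.224,  0.06 ]), array([ 0.26 , -0.225,  0.06 ]), array([ 0.259, -0.129,  0.06 ])]
```

```bash
cat >> h.py <<'E'
from scipy.spatial.transform import Rotation as Ro
P=np.array([0.51895,-0.26858,0.25599,0.40454])
def totool(target):
    s=bot.get_state();q=s['tcp_rot'];R=Ro.from_quat([*q[1:],q[0]])
    print('t',round(s['t'],2),'pos',s['position'].round(4),'F',np.round(s['contact_force'],1),'op',round(s['opening'],4))
    print('R z',R.as_matrix()[:,2].round(3),'x',R.as_matrix()[:,0].round(3));print('tool shift',R.inv().apply(np.asarray(target)-s['position']).round(4))
E
python3 - <<'E'
from h import *
g=case(P,-.003,0,.239);print(g);totool(g)
E
```

```text
[ 0.51604776 -0.26933961  0.239     ]
t 0.1 pos [0.1711 0.5222 0.2386] F [-0.6 -0.4  0.6] op 0.0854
R z [-0.001 -0.001 -1.   ] x [-0.95   0.311  0.   ]
tool shift [-5.744e-01 -6.447e-01  4.000e-04]
```

>>> servo_tool --pt "0 -0.023 -0.026 0 0 0 0" --pt "0 -0.046 -0.052 0 0 0 0" --pt "0 -0.069 -0.078 0 0 0 0" --pt "0 -0.092 -0.104 0 0 0 0" --pt "0 -0.115 -0.13 0 0 0 0" --pt "0 -0.138 -0.156 0 0 0 0" --pt "0 -0.161 -0.182 0 0 0 0" --pt "0 -0.184 -0.208 0 0 0 0" --pt "0 -0.207 -0.234 0 0 0 0" --pt "0 -0.23 -0.26 0 0 0 0" --grip_force 40

```text
t: 0.93
position: [0.3088, 0.2023, 0.2392]
tcp_rot: [-0.0, 0.158, 0.988, -0.0]
contact_force: [0.2, -0.6, -0.9]
opening: -0.0001
```

>>> servo_tool --pt "0 -0.023 -0.026 0 0 0 0" --pt "0 -0.046 -0.052 0 0 0 0" --pt "0 -0.069 -0.078 0 0 0 0" --pt "0 -0.092 -0.104 0 0 0 0" --pt "0 -0.115 -0.13 0 0 0 0" --pt "0 -0.138 -0.156 0 0 0 0" --pt "0 -0.161 -0.182 0 0 0 0" --pt "0 -0.184 -0.208 0 0 0 0" --pt "0 -0.207 -0.234 0 0 0 0" --pt "0 -0.23 -0.26 0 0 0 0"

```text
t: 1.77
position: [0.4465, -0.1165, 0.239]
tcp_rot: [-0.0, 0.158, 0.987, 0.0]
contact_force: [0.6, 0.1, 0.4]
opening: 0.0003
```

>>> servo_tool --pt "0 -0.023 -0.026 0 0 0 0" --pt "0 -0.046 -0.052 0 0 0 0" --pt "0 -0.069 -0.078 0 0 0 0" --pt "0 -0.092 -0.104 0 0 0 0" --pt "0 -0.114 -0.125 0 0 0 0" --pt "0 -0.114 -0.125 0 0 0 0" --pt "0 -0.114 -0.125 0 0 0 0"

```text
t: 2.35
position: [0.5157, -0.2702, 0.238]
tcp_rot: [-0.001, 0.159, 0.987, 0.001]
contact_force: [0.1, 0.6, -0.9]
opening: 0.0001
```

```bash
python3 - <<'E'
from h import *
a,b=bot.read_camera('top'),bot.read_camera('side')
s=bot.get_state();print(s['joint_pos'].round(3))
totool(case(P,-.003,0,.2))
tip=s['position']-[0,0,.008];print(proj('top',tip),proj('side',tip))
cv2.imwrite('pics/m1.png',np.hstack([cv2.resize(a[100:300,380:580],(400,400)),cv2.resize(b[60:260,220:420],(400,400))])[:,:,::-1])
E
```

```text
[-0.672  0.316  1.458  0.     1.37  -1.926]
t 2.45 pos [ 0.5152 -0.2682  0.2386] F [ 0.2  1.3 -0.3] op -0.0002
R z [-0.001  0.002 -1.   ] x [-0.95   0.312  0.002]
tool shift [-0.0013 -0.0009  0.0386]
[505.54584358 198.36161077] [319.20237584 119.73195234]
```

View pics/m1.png

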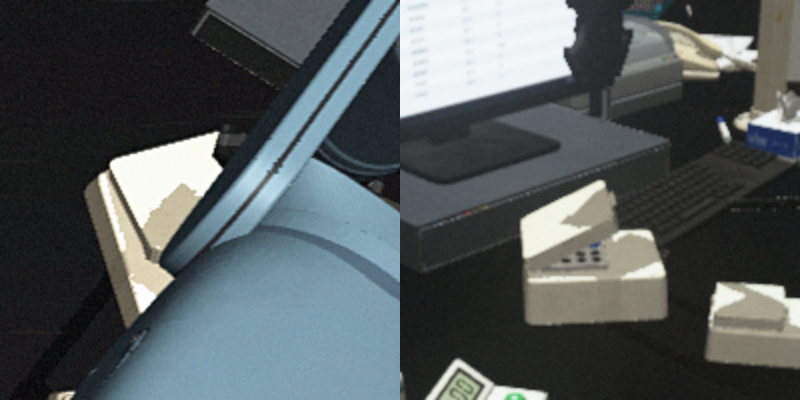

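>>> servo_tool --pt "0 0 0 0.02 0 0 0" --pt "0 0 0 0.04 0 0 0" --pt "0 0 0 0.06 0 0 0" --pt "0 0 0 0.075 0 0 0" --pt "0 0 0 0.085 0 0 0" --pt "0 0 0 0.09 0 0 0" --pt "0 0 0 0.094 0 0 0" --pt "0 0 0 0.098 0 0 0" --pt "0 0 0 0.102 0 0 0" --pt "0 0 0 0.106 0 0 0"

```text
t: 3.28
position: [0.5163, -0.2694, 0.1339]
tcp_rot: [0.001, 0.158, 0.987, -0.0]
contact_force: [-0.1, -1.4, 1.1]
opening: 0.0
```

```bash
python3 - <<'E'
from h import *
b=bot.read_camera('side')
totool(case(P,-.003,0,.095))
cv2.imwrite('pics/m2.png',cv2.resize(b[100:260,240:400],(640,640))[:,:,::-1])
E
```

```text
t 3.33 pos [ 0.5158 -0.2691  0.1329] F [-0.9 -0.  -0.7] op -0.0002
R z [ 0. -0. -1.] x [-0.95   0.312 -0.   ]
tool shift [-0.0003 -0.0002  0.0379]
```

View pics/m2.png

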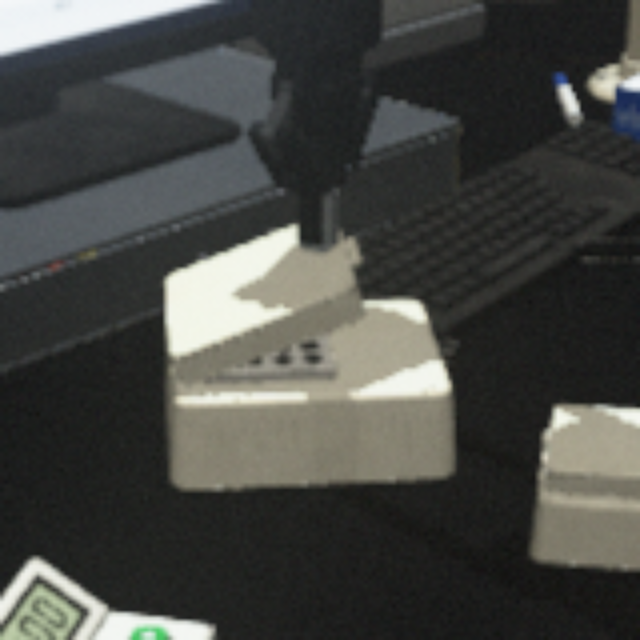

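>>> servo_tool --pt "0 0 0 0.003 0 0 0" --pt "0 0 0 0.006 0 0 0" --pt "0 0 0 0.009 0 0 0" --pt "0 0 0 0.012 0 0 0" --pt "0 0 0 0.015 0 0 0" --pt "0 0 0 0.018 0 0 0" --pt "0 0 0 0.021 0 0 0" --pt "0 0 0 0.024 0 0 0"

```text
t: 4.0
position: [0.5158, -0.2691, 0.109]
tcp_rot: [-0.0, 0.158, 0.987, 0.0]
contact_force: [-0.9, -0.5, 0.5]
opening: -0.0004
```

>>> servo_tool --pt "0 0 0 0.003 0 0 0" --pt "0 0 0 0.005 0 0 0" --pt "0 0 0 0.007 0 0 0" --pt "0 0 0 0.009 0 0 0" --pt "0 0 0 0.01 0 0 0" --pt "0 0 0 0.011 0 0 0"

```text
t: 4.5
position: [0.5158, -0.2691, 0.0982]
tcp_rot: [-0.0, 0.158, 0.987, 0.0]
contact_force: [-0.5, 0.5, 1.1]
opening: -0.0
```

>>> servo_tool --pt "0 0 0 0.001 0 0 0" --pt "0 0 0 0.002 0 0 0"

```text
t: 4.67
position: [0.5159, -0.2691, 0.0963]
tcp_rot: [0.0, 0.158, 0.987, -0.0]
contact_force: [0.4, -0.7, 0.8]
opening: 0.0001
```

```bash
python3 - <<'E'
from h import *
b=bot.read_camera('side')
totool(case(P,-.003,0,.095))
cv2.imwrite('pics/m3.png',cv2.resize(b[100:260,240:400],(640,640))[:,:,::-1])
E
```

```text
t 4.72 pos [ 0.5158 -0.2691  0.0961] F [1.3 0.3 0.2] op 0.0002
R z [-0.  0. -1.] x [-0.95   0.311  0.   ]
tool shift [-0.0003 -0.0002  0.0011]
```

View pics/m3.png

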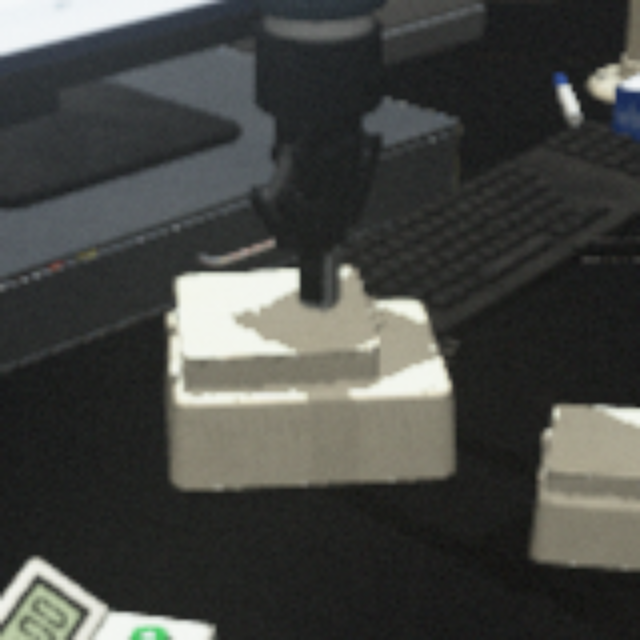

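Lid followed down, nearly level. I'll press on in small steps until a clear stop force shows.

>>> servo_tool --pt "0 0 0 0.0005 0 0 0" --pt "0 0 0 0.001 0 0 0" --pt "0 0 0 0.0015 0 0 0" --pt "0 0 0 0.0015 0 0 0"

```text
t: 5.05
position: [0.5159, -0.2691, 0.0951]
tcp_rot: [0.0, 0.158, 0.987, -0.0]
contact_force: [-1.0, 0.4, 3.7]
opening: -0.0002
```

>>> servo_tool --pt "0 0 0 0.0005 0 0 0" --pt "0 0 0 0.001 0 0 0" --pt "0 0 0 0.001 0 0 0"

```text
t: 5.3
position: [0.5158, -0.2691, 0.0949]
tcp_rot: [0.0, 0.158, 0.987, -0.0]
contact_force: [-2.6, 1.2, 9.2]
opening: -0.0001
```

>>> servo_tool --pt "0 0 0 0.0005 0 0 0" --pt "0 0 0 0.0008 0 0 0" --pt "0 0 0 0.0008 0 0 0" --pt "0 0 0 0.0008 0 0 0"

```text
t: 5.63
position: [0.5159, -0.2692, 0.0949]
tcp_rot: [0.0, 0.158, 0.987, -0.0]
contact_force: [-5.2, 2.5, 13.3]
opening: 0.0005
```

>>> servo_tool --pt "0 0 0 -0.004 0 0 0" --pt "0 0 0 -0.015 0 0 0" --pt "0 0 0 -0.04 0 0 0" --pt "0 0 0 -0.07 0 0 0" --pt "0 0 0 -0.07 0 0 0"

```text
t: 6.05
position: [0.5186, -0.2711, 0.1693]
tcp_rot: [0.004, 0.158, 0.987, -0.002]
contact_force: [0.3, -0.2, 0.5]
opening: -0.0
```

```bash
python3 - <<'E'
from h import *
b=bot.read_camera('side')
cv2.imwrite('pics/m4.png',cv2.resize(b[140:220,260:370],(770,560),interpolation=cv2.INTER_CUBIC)[:,:,::-1])
for y in(.064,-.064):
  for u in(.12,.002):
    print([ (7*(proj('side',lid(P,u,.021,y,a))-[260,140])).round(0) for a in(0,.03)])
a=bot.read_camera('top');cv2.imwrite('pics/t4.png',a[:,:,::-1])
hsv=cv2.cvtColor(b,cv2.COLOR_RGB2HSV)
def cen(im,roi,lo,hi):
    x0,y0,x1,y1=roi;h=cv2.cvtColor(im,cv2.COLOR_RGB2HSV)[y0:y1,x0:x1];m=cv2.inRange(h,lo,hi);M_=cv2.moments(m,True);return M_['m10']/M_['m00']+x0,M_['m01']/M_['m00']+y0,M_['m00']
im0=cv2.imread('pics/top0.png')[:,:,::-1].copy()
im1=cv2.imread('pics/side0.png')[:,:,::-1].copy()
G=((45,80,60),(85,255,255))
gt=cen(im0,(315,195,340,220),*G);gs=cen(im1,(265,250,290,275),*G);gs2=cen(b,(265,250,290,275),*G)
print(gt,gs,gs2);print(onz('top',gt,.0275),onz('side',gs,.0275))
totool([.5502,.0227,.15])
E
```

```text
[array([517., 328.]), array([515., 319.])]
[array([167., 341.]), array([165., 341.])]
[array([480., 185.]), array([478., 176.])]
[array([160., 196.]), array([158., 196.])]
(328.3134328358209, 206.08955223880596, 67.0) (276.9, 260.12, 50.0) (276.9, 260.12, 50.0)
[0.55300457 0.02313127 0.0275    ] [0.55017034 0.02781973 0.0275    ]
t 6.15 pos [ 0.5168 -0.2697  0.1649] F [-0.2  0.2 -0.8] op -0.0001
R z [ 0.003 -0.002 -1.   ] x [-0.95   0.311 -0.004]
tool shift [0.0594 0.2883 0.0143]
```

View pics/m4.png

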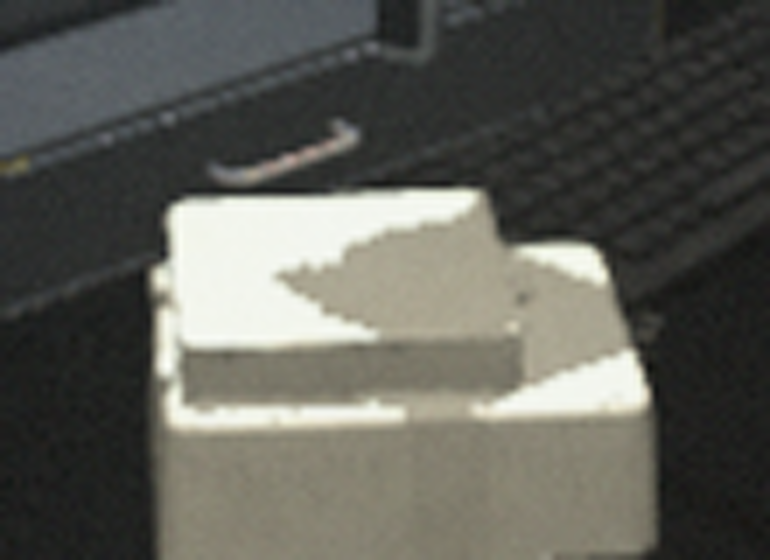

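>>> servo_tool --pt "0 0.006 0.03 0 0 0 0" --pt "0 0.012 0.06 0 0 0 0" --pt "0 0.018 0.09 0 0 0 0" --pt "0 0.024 0.12 0 0 0 0" --pt "0 0.03 0.15 0 0 0 0" --pt "0 0.036 0.18 0 0 0 0" --pt "0 0.042 0.21 0 0 0 0" --pt "0 0.048 0.24 0 0 0 0" --pt "0 0.054 0.27 0 0 0 0" --pt "0 0.0575 0.29 0 0 0 0"

```text
t: 6.98
position: [0.5505, 0.0272, 0.1617]
tcp_rot: [-0.001, 0.157, 0.988, 0.0]
contact_force: [-0.5, -0.5, 0.5]
opening: 0.0002
```

>>> servo_tool --pt "0 0 0 0.02 0 0 0" --pt "0 0 0 0.04 0 0 0" --pt "0 0 0 0.06 0 0 0" --pt "0 0 0 0.08 0 0 0" --pt "0 0 0 0.095 0 0 0" --pt "0 0 0 0.1 0 0 0" --pt "0 0 0 0.1 0 0 0" --pt "0 0 0 0.1 0 0 0"

```text
t: 7.65
position: [0.5513, 0.0244, 0.0627]
tcp_rot: [-0.001, 0.158, 0.987, 0.0]
contact_force: [0.3, 0.3, 0.2]
opening: -0.0004
```

```bash
python3 - <<'E'
from h import *
totool([.5515,.0245,.037])
b=bot.read_camera('side');a=bot.read_camera('top')
p=bot.get_state()['position'];print(proj('side',p-[0,0,.008]),proj('top',p-[0,0,.008]))
cv2.imwrite('pics/m5.png',np.hstack([cv2.resize(a[150:250,255:355],(400,400)),cv2.resize(b[200:300,210:310],(400,400))])[:,:,::-1])
E
```

```text
t 7.65 pos [0.5513 0.0244 0.0627] F [0.3 0.3 0.2] op -0.0004
R z [-0.001  0.    -1.   ] x [-0.95   0.312  0.001]
tool shift [-0.0002  0.0001  0.0257]
[275.72063608 247.13673618] [327.66650227 203.00873543]
```

View pics/m5.png

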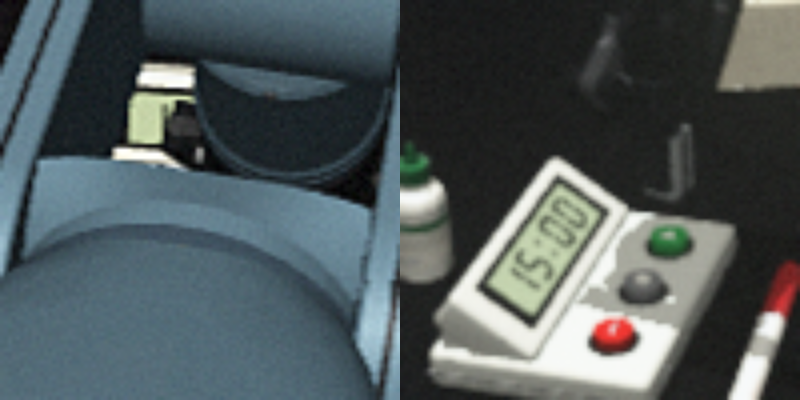

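>>> servo_tool --pt "0 0 0 0.008 0 0 0" --pt "0 0 0 0.016 0 0 0" --pt "0 0 0 0.02 0 0 0" --pt "0 0 0 0.022 0 0 0" --pt "0 0 0 0.024 0 0 0" --pt "0 0 0 0.025 0 0 0" --pt "0 0 0 0.026 0 0 0" --pt "0 0 0 0.027 0 0 0" --pt "0 0 0 0.028 0 0 0"

```text
t: 8.5
position: [0.5516, 0.0244, 0.0352]
tcp_rot: [0.0, 0.158, 0.987, -0.0]
contact_force: [-0.7, -0.1, 2.3]
opening: 0.0003
```

>>> servo_tool --pt "0 0 0 0.0005 0 0 0" --pt "0 0 0 0.001 0 0 0" --pt "0 0 0 0.001 0 0 0"

```text
t: 8.75
position: [0.5516, 0.0244, 0.0342]
tcp_rot: [0.0, 0.158, 0.987, -0.0]
contact_force: [-1.4, -0.0, 3.1]
opening: 0.0001
```

>>> servo_tool --pt "0 0 0 0.0005 0 0 0" --pt "0 0 0 0.001 0 0 0" --pt "0 0 0 0.001 0 0 0"

```text
t: 9.0
position: [0.5516, 0.0244, 0.0331]
tcp_rot: [0.0, 0.158, 0.987, 0.0]
contact_force: [-0.9, -0.1, 4.2]
opening: -0.0004
```

Spring curve matches (≈4 N at 0.033). A touch more to feel the stop.

>>> servo_tool --pt "0 0 0 0.0005 0 0 0" --pt "0 0 0 0.0008 0 0 0" --pt "0 0 0 0.0008 0 0 0"

```text
t: 9.25
position: [0.5516, 0.0244, 0.0329]
tcp_rot: [0.0, 0.158, 0.987, -0.0]
contact_force: [-3.2, -0.5, 9.8]
opening: 0.0
```

Stop felt (0.2 mm motion, force jumped to 9.8 N). Drawing back.

>>> servo_tool --pt "0 0 0 -0.003 0 0 0" --pt "0 0 0 -0.007 0 0 0" --pt "0 0 0 -0.015 0 0 0" --pt "0 0 0 -0.035 0 0 0" --pt "0 0 0 -0.065 0 0 0" --pt "0 0 0 -0.1 0 0 0" --pt "0 0 0 -0.13 0 0 0" --pt "0 0 0 -0.16 0 0 0" --pt "0 0 0 -0.16 0 0 0"

```text
t: 10.0
position: [0.5551, 0.024, 0.1993]
tcp_rot: [0.006, 0.158, 0.987, 0.0]
contact_force: [0.8, -1.1, 0.4]
opening: 0.0003
```

>>> servo_tool --pt "0 0.03 0 0 0 0 0" --pt "0 0.06 0 0 0 0 0" --pt "0 0.09 0 0 0 0 0" --pt "0 0.12 0 0 0 0 0" --pt "0 0.15 0.02 0 0 0 0" --pt "0 0.15 0.05 0 0 0 0" --pt "0 0.15 0.08 0 0 0 0" --pt "0 0.15 0.11 0 0 0 0" --pt "0 0.15 0.14 0 0 0 0" --pt "0 0.15 0.14 0 0 0 0"

```text
t: 10.83
position: [0.4538, 0.2082, 0.1924]
tcp_rot: [0.001, 0.156, 0.988, 0.001]
contact_force: [0.3, -0.2, 0.7]
opening: -0.0003
```

>>> servo_tool --pt "0 0 0.03 0 0 0 0" --pt "0 0 0.06 0 0 0 0" --pt "0 0 0.09 0 0 0 0" --pt "0 0 0.12 0 0 0 0" --pt "0 0 0.15 0 0 0 0" --pt "0 0 0.15 0 0 0 0" --pt "0 0 0.15 0 0 0 0"

```text
t: 11.42
position: [0.4991, 0.3473, 0.1914]
tcp_rot: [-0.0, 0.157, 0.988, -0.0]
contact_force: [-0.1, -0.3, -1.4]
opening: 0.0001
```

```bash
python3 - <<'E'
from h import *
b=bot.read_camera('side');a=bot.read_camera('top')
s=bot.get_state();print(s['t'],s['position'],s['joint_vel'].round(3),s['contact_force'])
cv2.imwrite('pics/t6.png',a[:,:,::-1]);cv2.imwrite('pics/s6.png',b[:,:,::-1])
f=lambda x:cv2.resize(x,(400,300))
s0=cv2.imread('pics/side0.png');B=b[:,:,::-1]
cv2.imwrite('pics/cmp.png',np.vstack([np.hstack([f(s0[220:320,200:333]),f(B[220:320,200:333])]),np.hstack([f(a[:,:,::-1]),f(B)])]))
E
```

```text
11.5167 [0.49880107 0.34573469 0.19169053] [-0.012 -0.013  0.009  0.001  0.     0.003] [-0.01541997  0.45161056  0.60652625]
```

View pics/cmp.png

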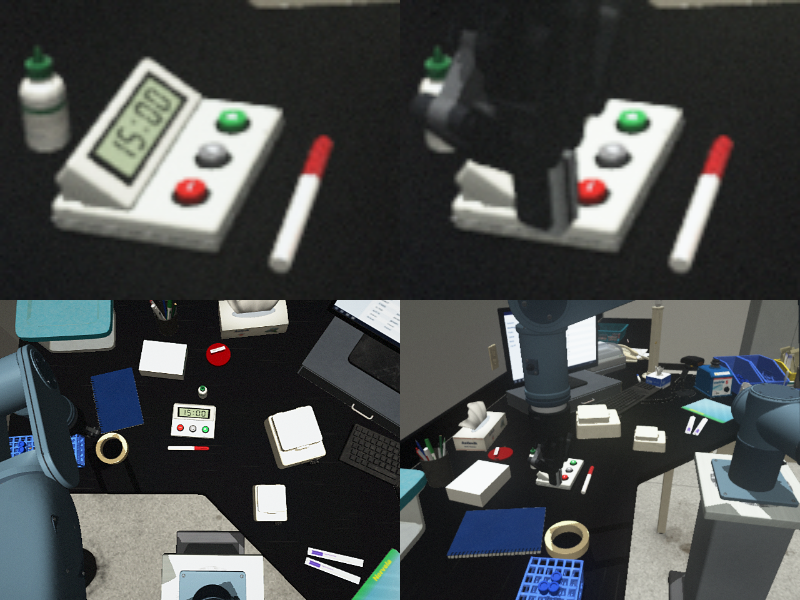

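```bash
python3 - <<'E'
from h import *
t0=cv2.imread('pics/top0.png',0);t1=cv2.imread('pics/t6.png',0)
for n,(x0,y0,x1,y1) in dict(timer=(265,155,355,250),bottle=(312,132,336,160),tape=(148,208,210,268)).items():
    r=cv2.matchTemplate(t1[y0-6:y1+6,x0-6:x1+6],t0[y0:y1,x0:x1],cv2.TM_CCOEFF_NORMED);print(n,np.array(cv2.minMaxLoc(r)[3])-6,r.max())
d=cv2.imread('pics/t6.png')[150:285,410:540]
cv2.imwrite('pics/l6.png',cv2.resize(d,None,fx=4,fy=4))
print([(4*(proj('top',lid(P,u,.021,y,0))-[410,150])).round() for u,y in((.12,.064),(.12,-.064),(.002,-.064),(.002,.064))])
E
```

```text
timer [0 0] 0.99912137
bottle [0 0] 0.9977017
tape [0 0] 0.9700792
[array([171., 362.]), array([428., 296.]), array([351.,  68.]), array([100., 131.])]
```

View pics/l6.png

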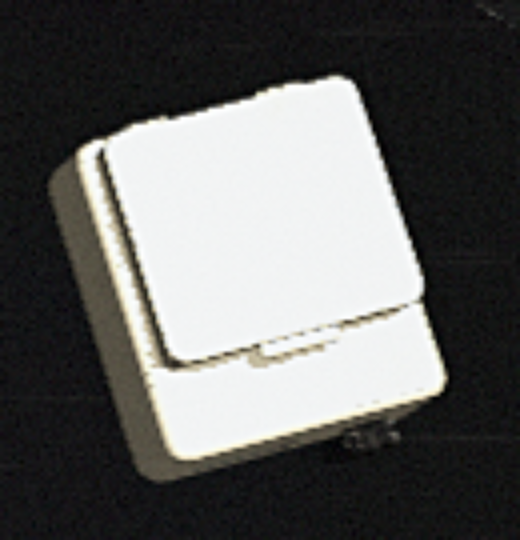

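The picture shows the lid level. Its front corners, at about (172,365) and (425,300), sit where the shut-lid model puts them.

```bash
python3 -c "
from bench import bot
print(bot.close_job())"
```

```text
the job is handed in; nothing more can be done
None
```

The heater's lid is shut, and after that I pressed the green start key once. The job was handed in at about 11.5 s of the 40 s allowed, with the arm clear of everything.

- **Lid:** I pushed it down with closed fingertips until it met its stop. The fingertips were then at 0.087 m, the height given for the shut lid, and the force rose from about 4 to 13 N with almost no further movement. In the top picture its corners agree with the shut-lid model to 1–2 pixels.
- **Start key:** The force rose with the spring to about 4 N at 4 mm of travel, then jumped to 9.8 N at the stop, and I drew straight up. That peak is more than the 4 N needed to press it fully. The last picture shows the key up again.
- **Surroundings:** Matching the first and last top pictures shows no shift (0 pixels) for the timer with the marker, the bottle or the tape roll. The red and grey keys were not touched.
- **Disagreements:**
  - The two cameras differed by up to 7 mm in y on the keys' positions (about 5 mm on a second green-key measurement). I aimed between them, well inside the key's 10 mm radius.
  - The case corners fitted the heater model only to about 5–7 pixels. Its rounded edges probably explain this. The lid corners, which I used for the push, fitted to 2 pixels or better.

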